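# Hold the cover over the worktop connection box

## Robot

A 6-joint arm with a two-finger parallel gripper is mounted at the origin on a cart in front of the work surface, level with it; the furniture and walls round the work are solid. World frame = base frame: x ahead of the robot, y to its left, z up, the work surface at z = 0. Lengths are in m, angles in rad, forces in N, time in s.
With the tool pointing down it reaches from about 0.425 to 0.95 m from the base axis. Payload 14.7 kg.
Tool frame: the origin (TCP) lies midway between the tips of the shut fingers; the grasp point (between the pads) lies 19 mm behind it; z points along the fingers, y is the line along which they close (so a half turn about z gives the same grasp; the last joint's range is limited). The gripper opens to 85 mm and grips with 20 to 120 N. Pads are 22 mm wide; open, the fingers measure 114 mm over their backs; the gripper's body (76 mm by 85 mm) begins 54 mm behind the grasp point. The pads swing forward as they close: fully open they stand 13 mm farther back than shut.
Start: joints at [1.251, 0.48, 1.596, -0, 1.065, -0.047], TCP at [0.175, 0.626, 0.231] pointing down, gripper open.
Joint ranges: [-2.75, 2.75], [-0.82, 2.05], [0.23, 2.67], [-1.56, 4.7], [0.09, 2.69], [-2.92, 2.92]. Speed limits (rad/s): [1.89, 1.89, 2.39, 3.01, 3.01, 3.01].

## Interface

Orientations are given as a unit quaternion [x, y, z, w].
In Python, from rig import observe, get_image, camera_model, finish_job, find_in, trace gives the robot as it stands.
- The arm moves only by the shell command python3 -m jog 'ROWS' [FORCE]. ROWS is text: rows parted by semicolons, each of 5 numbers parted by spaces: the shift along the world's x, y, z in m, then the turn about the world's z in degrees, then the finger opening in m, from 0 to 0.0854. In form: tx ty tz spin hand; .... A call has 1 to 10 rows; each row shifts and turns the commanded pose from where the row before left it; what a row does not reach is not made up. A row lasts 1/8 s, in which the tool goes at most 62.5 mm and 10.7 degrees, less where a joint would pass 70% of its speed; a pose out of reach is approached as far as the arm can. A call is refused whole if a number of a shift passes 0.0625 or a number of a turn 10.7, either way. A call with a gripper value outside its range is refused whole. The fingers move at their own pace and stop on an object; FORCE is the grip in N (left out, the last holds). Time passes only in rows, so rows that do not move let the fingers close. It gives the time, the measured TCP pose, the force, the opening and the grip force at its end, in the units of the state.
- observe(): the state, without advancing time (a new reading comes with each control period).
- get_image(name): name is "scene" or "top" or "wrist"; returns the picture (420x560x3 uint8, red, green, blue); there is no depth.
- camera_model(name): a dict with "fx", "fy", "cx", "cy" (pixels), "origin" and "rotation" of the camera in the world; the wrist camera has in their place "mount" (4x4, takes a point from camera to tool coordinates, whose origin is the TCP and whose axes are the flange's). Camera axes: x right, y up, looking along -z (the intrinsics and any distortion apply to the point x, -y, -z); pixel columns grow to the right and rows downward; lengths in m; the calibration is good to about 2 mm. A picture is of the moment at which its call begins: read the wrist's pose just before it. camera_model takes no time and is no camera call.
- finish_job(): hands the job in; it is judged then, once.
Trained networks look in the newest picture that a camera, given by its name, has taken for a name from the list of things; names that differ only in an ending like _2 or _b are one class to them, and where a whole thing is asked for, a point or a joint stands for the part that bears it (a point fixed in the world has none). Each returns a list of dicts, best first, with "p" (0 to 1); they miss things now and then, are a little off and sometimes report something else, mostly with a low value. They report only what shows in the picture. A call takes as long as a camera call. They do not tell look-alikes from the thing itself.
- find_in(thing, camera): "at" ([x, y, z] in m, in world coordinates, good to about 4 mm: the middle of the surface that is visible of it).
- trace(thing, camera): "mask" (420x560 bool, what is visible of it).
The state is a dict: "time_s": time; "joints": joint angles; "joint_velocities": joint speeds; "joint_torque": joint torques, N m; "position": TCP position; "tcp_rot": TCP orientation; "ft_force": force on the tool from outside, world axes, zero at the start; "moment": the same for the moment, N m; "opening": finger opening in m; "grip_force": force on a finger pad.
Only numpy, scipy, OpenCV 4.12 (cv2) and the standard library are available. Lean on these libraries where they do the work, as an engineer would, in place of code of your own. Each camera call takes 0.05 s, during which the arm holds its last target. There are 200 camera calls.

## Task

The connection box on the worktop is open: pick up its loose cover by the raised hood, gripping gently (the hood is thin plastic: stay under 40 N per finger), and hold it level about 2 cm above the box with its three screw holes exactly over the box's three threaded holes, ready for the screws to be started. The cover must never touch the box, the other things near by stay where they are, and you finish still holding the cover there, motionless in the air.

Things in the scene. Friction and masses are not known exactly. Their poses are not given: they have to be found in the camera images.
- cover_hood (a point): Loose white cover, 0.12 kg, lying flat: plate 120 x 72 x 6 mm with a raised hood in its middle, 46 mm along x, 24 mm wide along y (grasp across this), 30 mm high above the plate. Point: centre of the hood, 21 mm above the cover's underside (hood top 36 mm above it). x points along the 120 mm to the end with one screw hole (the hood's black cable opening is on that side); z up.
- box_rim (a point): White box fixed to the worktop, open at the top, 120 x 72 x 36 mm (outline as the cover), with three brass-faced square lugs inside, each with a 5 mm threaded hole. Point: middle of the open top at rim height, 36 mm above the worktop. x points along the 120 mm to the end with one threaded hole; z up. The cover belongs over it with x along this x.
- cover_hole0 (a point): Screw hole of the cover, 9 mm across, through the 6 mm plate; point on its axis at the cover's underside: the single hole, at (47, 0) mm along x, y from the middle. Axes as the cover's.
- cover_hole1 (a point): Screw hole of the cover, 9 mm across, through the 6 mm plate; point on its axis at the cover's underside: the hole of the pair on the +y side, at (-47, 23) mm. Axes as the cover's.
- cover_hole2 (a point): Screw hole of the cover, 9 mm across, through the 6 mm plate; point on its axis at the cover's underside: the hole of the pair on the -y side, at (-47, -23) mm. Axes as the cover's.
- box_hole0 (a point): Threaded hole of the box, 5 mm across; point on its axis at its mouth, level with the rim 36 mm above the worktop: the single hole, at (47, 0) mm along x, y from the middle. Cover hole 0 belongs over it.
- box_hole1 (a point): Threaded hole of the box, 5 mm across; point on its axis at its mouth, level with the rim 36 mm above the worktop: the hole of the pair on the +y side, at (-47, 23) mm. Cover hole 1 belongs over it.
- box_hole2 (a point): Threaded hole of the box, 5 mm across; point on its axis at its mouth, level with the rim 36 mm above the worktop: the hole of the pair on the -y side, at (-47, -23) mm. Cover hole 2 belongs over it.
- salt: Bystander: salt shaker, 44 x 44 x 90 mm, origin under its middle.
- egg_timer: Bystander: round egg timer, 62 x 62 x 43 mm, origin under its middle.
- spice2: Bystander: spice jar, 41 x 41 x 105 mm, origin under its middle.
- screwdriver: Bystander: screwdriver lying on the worktop, origin under its middle, its length along its x.
Mind the look-alikes: they are no part of the job. What is shaped like the part that bears cover_hood but green is not meant.

How it is judged:
On the way:
1. the cover is lifted clear of the worktop in the gripper (height (world z) of cover_hood above 0.045 m and contact force between the fingers and cover above 1 N), for 0.2 s.
At the end, for the whole second after the job is handed in: The gripper holds the cover in the air: each screw hole (at the underside) is within 4 mm horizontally of its own threaded hole and 8 to 35 mm above the box's rim, the cover is level within 0.08 rad and at rest (under 0.02 m/s and 0.15 rad/s), and it touches neither the box nor any other thing (horizontal distance between cover_hole0 and box_hole0 below 0.004 m and z of cover_hole0 in the frame of box_hole0 between 0.008 and 0.035 m and horizontal distance between cover_hole1 and box_hole1 below 0.004 m and z of cover_hole1 in the frame of box_hole1 between 0.008 and 0.035 m and horizontal distance between cover_hole2 and box_hole2 below 0.004 m and z of cover_hole2 in the frame of box_hole2 between 0.008 and 0.035 m and angle between cover_hood's own z axis and vertical below 0.08 rad and contact force between the fingers and cover above 1 N and contact force between cover and box below 0.1 N and linear speed of cover below 0.02 m/s and angular speed of cover below 0.15 rad/s and contact force between cover and salt below 0.1 N and contact force between cover and egg_timer below 0.1 N and contact force between cover and spice2 below 0.1 N and contact force between cover and screwdriver below 0.1 N); the arm keeps its last pose, push and grip.
It fails at once if the fingers press on the cover with more than 40 N each (80 N together) (contact force between the fingers and cover above 80 N).
It fails at once if the cover touches the box (more than 1 N) (contact force between cover and box above 1 N).
It fails at once if the salt shaker, egg timer, spice jar or screwdriver is moved by more than 2 cm (distance of any of salt, egg_timer, spice2, screwdriver from where it was at the start of the episode above 0.02 m).
It also fails if it takes over 43 s, if anything falls off the work surface, if the arm or the gripper's body presses on something with over 40 N, if the wrist force passes 120 N, or if a joint passes its speed limit or range.

## Working session

There is one attempt and no reset: what is moved stays moved. The work goes in short steps, Python scripts to look and compute and a shell command to move; the robot and the scene stay as the last step left them, time stands still between calls to the robot, and variables do not carry over. Pictures are saved under pics/ and viewed, at most 10 in all, crops included, and the job is handed in when it is done.

```bash
mkdir -p pics; cat > h.py <<'E'
import numpy as np,cv2
from rig import *
def ray(cam,u,v):
    m=camera_model(cam)
    d=np.array([(u-m['cx'])/m['fx'],-(v-m['cy'])/m['fy'],-1.])
    R=np.array(m['rotation']);return np.array(m['origin']),R@d
def hit(cam,u,v,z):
    o,d=ray(cam,u,v);return o+d*(z-o[2])/d[2]
E
python3 - <<'E'
from h import *
a=get_image('top');b=get_image('scene')
cv2.imwrite('pics/top.png',a[:,:,::-1]);cv2.imwrite('pics/scene.png',b[:,:,::-1])
for c in('top','scene'):
    m=camera_model(c);print({k:np.round(v,3).tolist() if not isinstance(v,str) else v for k,v in m.items()})
    for t in('cover_hood','box_rim','cover_hole0','box_hole0','salt','egg_timer','spice2','screwdriver'):
        print(c,t,[(np.round(d['at'],3).tolist(),round(float(d['p']),2)) for d in find_in(t,c)])
print(observe()['time_s'])
E
```

```text
{'fx': 416.085, 'fy': 416.085, 'cx': 278.655, 'cy': 213.868, 'origin': [0.458, -0.06, 1.295], 'rotation': [-0.031, 0.032, 0.713, -0.7]}
top cover_hood [([0.584, 0.02, 0.009], 0.64)]
top box_rim [([0.552, -0.146, 0.004], 0.82)]
top cover_hole0 [([0.455, 0.229, 0.001], 0.83), ([0.58, 0.02, 0.008], 0.77)]
top box_hole0 [([0.554, -0.144, 0.004], 0.66), ([0.452, 0.228, 0.004], 0.22), ([0.569, -0.448, 0.023], 0.17)]
top salt [([0.737, 0.101, 0.078], 0.7), ([0.451, 0.225, 0.006], 0.66)]
top egg_timer [([0.447, 0.025, 0.039], 0.85)]
top spice2 [([0.605, -0.292, 0.103], 0.49)]
top screwdriver [([0.57, -0.448, 0.023], 0.65), ([0.552, -0.15, 0.008], 0.18)]
{'fx': 379.331, 'fy': 379.331, 'cx': 281.2, 'cy': 210.293, 'origin': [0.12, 0.578, 0.594], 'rotation': [-0.141, 0.445, 0.845, -0.262]}
scene cover_hood [([0.442, 0.238, 0.003], 0.96), ([0.572, 0.034, 0.005], 0.89)]
scene box_rim [([0.55, -0.135, 0.021], 0.66)]
scene cover_hole0 [([0.44, 0.239, 0.006], 0.85), ([0.568, 0.036, 0.004], 0.76), ([0.552, -0.131, 0.026], 0.47)]
scene box_hole0 [([0.548, -0.136, 0.02], 0.95)]
scene salt [([0.729, 0.114, 0.067], 0.61)]
scene egg_timer [([0.434, 0.041, 0.031], 0.58)]
scene spice2 [([0.604, -0.287, 0.062], 0.88)]
scene screwdriver [([0.556, -0.429, 0.015], 0.43)]
0.9
```

View pics/top.png

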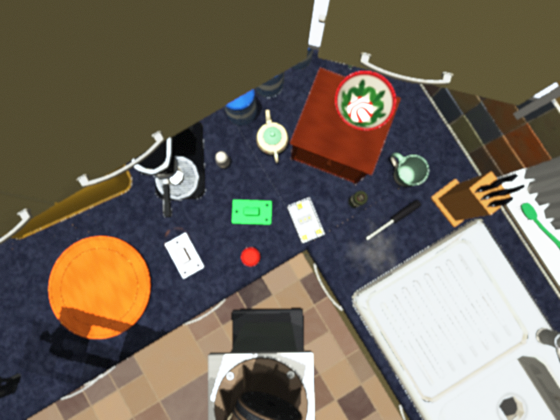

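View pics/scene.png

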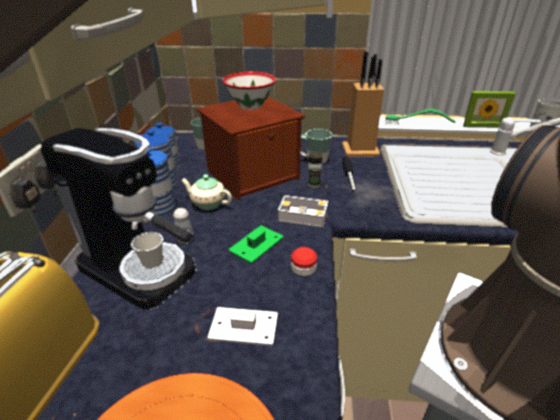

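The top view shows the candidates: a white cover at (184,255), a green look-alike at (252,212), and the white open box at (306,220). In the scene view the white cover is at (243,325), the green one at (257,242) and the box at (303,210). I choose the white cover and will check it in a crop.

```bash
cat > h.py <<'E'
import numpy as np,cv2
from scipy.spatial.transform import Rotation as Ro
from rig import *
def cam(name,obs=None):
    m=camera_model(name)
    if name=='wrist':
        T=np.eye(4);T[:3,:3]=Ro.from_quat(obs['tcp_rot']).as_matrix();T[:3,3]=obs['position'];T=T@np.array(m['mount'])
    else:
        T=np.eye(4);T[:3,:3]=Ro.from_quat(m['rotation']).as_matrix();T[:3,3]=m['origin']
    return m,T
def dist(m): 
    for k in m:
        if 'dist' in k: return np.array(m[k],float).ravel()
    return np.zeros(4)
def hit(mT,u,v,z):
    m,T=mT
    K=np.array([[m['fx'],0,m['cx']],[0,m['fy'],m['cy']],[0,0,1.]])
    p=cv2.undistortPoints(np.array([[[u,v]]],float),K,dist(m))[0,0]
    d=T[:3,:3]@np.array([p[0],-p[1],-1]);o=T[:3,3];return o+d*(z-o[2])/d[2]
def proj(mT,P):
    m,T=mT
    p=(np.asarray(P)-T[:3,3])@T[:3,:3]
    K=np.array([[m['fx'],0,m['cx']],[0,m['fy'],m['cy']],[0,0,1.]])
    return cv2.projectPoints((p*[1,-1,-1]).reshape(-1,1,3),np.zeros(3),np.zeros(3),K,dist(m))[0][:,0]
E
python3 - <<'E'
from h import *
a=cv2.imread('pics/top.png');b=cv2.imread('pics/scene.png')
c=np.hstack([cv2.resize(a[225:285,150:220],(400,343)),cv2.resize(b[295:355,200:290],(400,267),).copy() if 0 else cv2.resize(b[295:355,205:275+10],(400,343))])
cv2.imwrite('pics/crop.png',c)
w=camera_model('wrist');print(w,camera_model('top').keys())
mT=cam('top')
hsv=cv2.cvtColor(a,cv2.COLOR_BGR2HSV)
for nm,(x0,y0,x1,y1),z in(('cover',(150,225,220,285),.006),('box',(280,190,335,250),.036)):
    k=((hsv[...,2]>140)&(hsv[...,1]<70)).astype(np.uint8);q=np.zeros_like(k);q[y0:y1,x0:x1]=k[y0:y1,x0:x1]
    cs=max(cv2.findContours(q,0,2)[0],key=cv2.contourArea)
    P=np.array([hit(mT,u,v,z) for u,v in cs[:,0]])
    r=cv2.minAreaRect(P[:,:2].astype(np.float32)*1000);print(nm,r)
E
```

```text
{'fx': 344.686613331441, 'fy': 344.686613331441, 'cx': 282.7657676337679, 'cy': 217.59982041759307, 'mount': array([[ 1.03645338e-04,  9.53276880e-01,  3.02097964e-01,
         7.63613092e-02],
       [ 9.99999966e-01, -2.61753949e-05, -2.60488138e-04,
         2.40390878e-04],
       [-2.40409786e-04,  3.02097981e-01, -9.53276850e-01,
        -1.42216225e-01],
       [ 0.00000000e+00,  0.00000000e+00,  0.00000000e+00,
         1.00000000e+00]])} dict_keys(['fx', 'fy', 'cx', 'cy', 'origin', 'rotation'])
cover ((451.7290344238281, 230.62139892578125), (126.87569427490234, 78.60948944091797), 28.225889205932617)
box ((552.3529052734375, -144.5003662109375), (125.23747253417969, 77.5555191040039), 20.82001304626465)
```

View pics/crop.png

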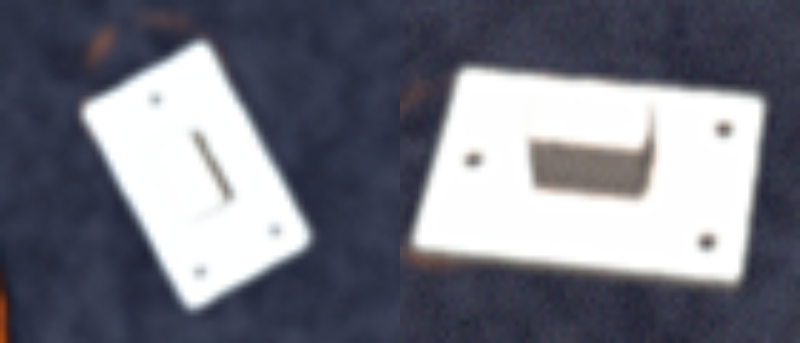

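The crop confirms a white cover with the hood, the single hole at upper left (top pixel 177,242) and the pair below. I'll work out the tool's yaw and then go and look from the wrist.

```bash
python3 - <<'E'
from h import *
o=observe();print(np.round(Ro.from_quat(o['tcp_rot']).as_matrix(),3).tolist(),o['time_s'])
mT=cam('top')
h=[hit(mT,*p,.006) for p in((177.1,242.2),(185.2,272.4),(198.1,265.3))];print(np.round(h,4).tolist())
d=h[0]-(h[1]+h[2])/2;print('cover yaw',np.degrees(np.arctan2(d[1],d[0])))
a=cv2.imread('pics/top.png');b=cv2.imread('pics/scene.png')
cv2.imwrite('pics/crop2.png',np.hstack([cv2.resize(a[190:250,280:335],(367,400),interpolation=2),cv2.resize(b[185:235,270:335],(433,400),interpolation=2)]))
E
python3 -m jog '0.031 -0.044 -0.003 0 0.0854;0.031 -0.044 -0.003 0 0.0854;0.031 -0.044 -0.003 0 0.0854;0.031 -0.044 -0.003 0 0.0854;0.031 -0.044 -0.003 0 0.0854;0.031 -0.044 -0.003 0 0.0854;0.031 -0.044 -0.003 0 0.0854;0.031 -0.044 -0.003 0 0.0854;0.031 -0.044 -0.003 0 0.0854' 25
```

```text
[[-0.963, 0.269, 0.0], [0.269, 0.963, 0.0], [-0.0, 0.0, -1.0]] 0.9
[[0.4919, 0.2519, 0.006], [0.3988, 0.2268, 0.006], [0.4197, 0.1872, 0.006]]
cover yaw 28.54690011048516
time_s: 2.02
position: [0.4551, 0.2285, 0.2044]
tcp_rot: [0.136, 0.991, 0.0, 0.0]
ft_force: [0.1, 0.6, -0.5]
opening: 0.0855
grip_force: 0.0
```

View pics/crop2.png

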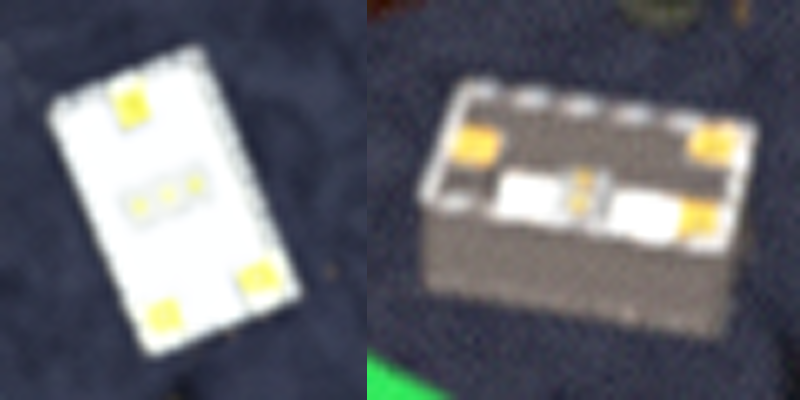

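The crop shows the box with one yellow lug at the upper-left end and a pair at the bottom, so the box yaw is about +21°. Now the wrist view of the cover.

```bash
python3 - <<'E'
from h import *
o=observe();a=get_image('wrist')
cv2.imwrite('pics/w1.png',a[:,:,::-1]);print(o['position'],o['joints'],o['time_s'])
c,s=np.cos(np.radians(28.5)),np.sin(np.radians(28.5));
for x,y in((47,0),(-47,23),(-47,-23),(60,36),(60,-36),(-60,36),(-60,-36)):
    print(x,y,proj(cam('wrist',o),[[.4505+(c*x-s*y)/1e3,.2295+(s*x+c*y)/1e3,.006]]).round(1))
E
```

```text
[0.45510833 0.22848709 0.20444701] [ 4.05754364e-01  3.16970181e-01  1.94495946e+00 -5.76327982e-06
  8.78968814e-01 -8.92295687e-01] 2.025
47 0 [[313.7 215.1]]
-47 23 [[265.2 132.2]]
-47 -23 [[232.3 165.4]]
60 36 [[348.3 200.4]]
60 -36 [[297.1 246. ]]
-60 36 [[265.2 112.2]]
-60 -36 [[213.7 165.2]]
```

View pics/w1.png

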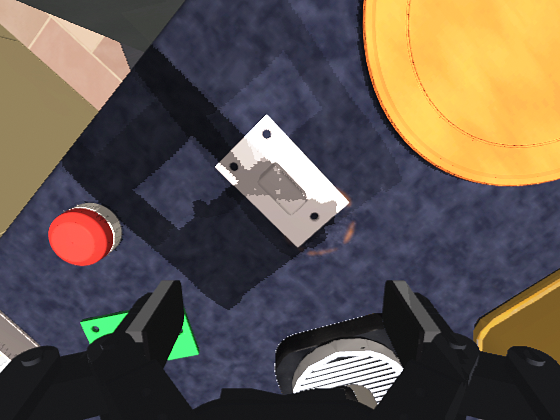

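The wrist view shows the cover with its holes at about (314,215), (267,133) and (234,166), which agrees with the prediction within 2 px. Next, refine the cover pose and go look at the box, turning the gripper +44° on the way.

```bash
cat >> h.py <<'E'
H=np.array([[47,0],[-47,23],[-47,-23]])/1e3
def fit(P):
    P=np.asarray(P)[:,:2];c=P.mean(0);h=H.mean(0)
    A=(H-h);B=P-c
    th=np.arctan2((A[:,0]*B[:,1]-A[:,1]*B[:,0]).sum(),(A*B).sum())
    R=np.array([[np.cos(th),-np.sin(th)],[np.sin(th),np.cos(th)]])
    t=c-R@h
    return t,np.degrees(th),np.linalg.norm(H@R.T+t-P,axis=1)
def dark(img,u,v,r=9):
    u0,v0=int(round(u)),int(round(v));g=img[v0-r:v0+r+1,u0-r:u0+r+1].astype(float).sum(2)
    t=(g.min()+np.median(g))/2;n,l,s,c=cv2.connectedComponentsWithStats((g<t).astype(np.uint8))
    i=1+np.argmin([np.linalg.norm(c[j]-r)-.05*min(s[j,4],20) for j in range(1,n)])
    return c[i]+[u0-r,v0-r],s[i,4]
E
python3 - <<'E'
from h import *
a=cv2.imread('pics/w1.png')
o={'position':[0.45510833,0.22848709,0.20444701],'tcp_rot':Ro.from_matrix([[-0.963,.269,0],[.269,.963,0],[0,0,-1]]).as_quat()}
mT=cam('wrist',o)
px=[dark(a,*p) for p in((314,215.5),(267,133.5),(234,166.5))];print(px)
print(fit([hit(mT,*p[0],.005) for p in px]))
print('tray edge',hit(mT,300,328,.02),hit(mT,340,318,.02))
E
python3 -m jog '0.012 -0.047 0 5.5 0.0854;0.012 -0.047 0 5.5 0.0854;0.012 -0.047 0 5.5 0.0854;0.012 -0.047 0 5.5 0.0854;0.012 -0.047 0 5.5 0.0854;0.012 -0.047 0 5.5 0.0854;0.012 -0.047 0 5.5 0.0854;0.012 -0.045 0 5.5 0.0854;0 0 0 0 0.0854'
python3 - <<'E'
from h import *
o=observe();a=get_image('wrist')
cv2.imwrite('pics/w2.png',a[:,:,::-1]);print(o['position'],o['tcp_rot'].tolist(),o['joints'],o['time_s'])
c,s=np.cos(np.radians(20.8)),np.sin(np.radians(20.8));
for x,y in((47,0),(-47,23),(-47,-23)):
    print(x,y,proj(cam('wrist',o),[[.5523+(c*x-s*y)/1e3,-.1445+(s*x+c*y)/1e3,.036]]).round(1))
E
```

```text
[(array([313.7826087 , 215.95652174]), np.int32(46)), (array([266.20689655, 133.65517241]), np.int32(58)), (array([233.48076923, 166.28846154]), np.int32(52))]
(array([0.45178438, 0.22969324]), np.float64(28.189680672360144), array([0.00037887, 0.00027811, 0.00025577]))
tray edge [0.60990569 0.20540338 0.02      ] [0.60932703 0.2508532  0.02      ]
time_s: 3.2
position: [0.5509, -0.1469, 0.2043]
tcp_rot: [-0.244, 0.97, -0.0, 0.0]
ft_force: [-0.9, 0.1, -0.8]
opening: 0.0854
grip_force: 0.0
[ 0.55088095 -0.1469077   0.2042544 ] [-0.24424862370882883, 0.9697124928220467, -0.0004239521804763523, 0.00033368509644082263] [-3.13545908e-01  3.98367459e-01  1.81252857e+00 -4.53687197e-04
  9.29680742e-01 -2.37756069e+00] 3.2
47 0 [[278.5 244.1]]
-47 23 [[317.6 149.8]]
-47 -23 [[266.2 142.9]]
```

View pics/w2.png

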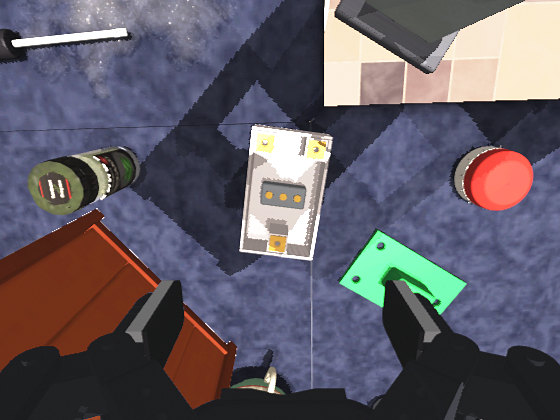

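The wrist view shows the box with its threaded holes at about (277,243), (316,149) and (265,143), as predicted. Spice jar, egg timer, green cover and cabinet are clear of it.

```bash
cat > fb.py <<'E'
from h import *
def fb(a,o,guess,z,r=5):
    mT=cam('wrist',o);px=[dark(a,*p,r) for p in guess]
    f=fit([hit(mT,*p[0],z) for p in px]);print([(p[0].round(1).tolist(),int(p[1])) for p in px],f[0].round(4),f[1].round(2),f[2].round(4));return f
E
python3 - <<'E'
from fb import *
a=cv2.imread('pics/w2.png')
o={'position':[ 0.55088095,-0.1469077,0.2042544 ],'tcp_rot':[-0.24424862370882883, 0.9697124928220467, -0.0004239521804763523, 0.00033368509644082263]}
f=fb(a,o,((277.5,243),(316,149.5),(265,143)),.036)
g=a[125:260,235:335]
cv2.imwrite('pics/w2c.png',cv2.resize(g,None,fx=4.4,fy=4.4,interpolation=2))
E
```

```text
[([277.0, 243.3], 26), ([316.2, 149.4], 16), ([263.6, 143.6], 7)] [ 0.5529 -0.146 ] 21.08 [0.0007 0.0006 0.0008]
```

View pics/w2c.png

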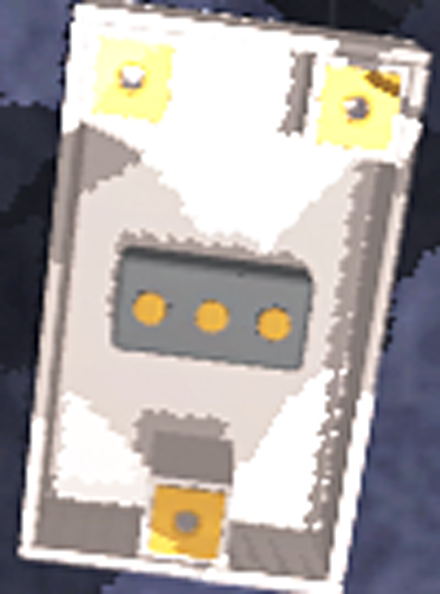

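```bash
python3 - <<'E'
from fb import *
o={'position':[ 0.55088095,-0.1469077,0.2042544 ],'tcp_rot':[-0.24424862370882883, 0.9697124928220467, -0.0004239521804763523, 0.00033368509644082263]}
f=fit([hit(cam('wrist',o),*p,.036) for p in((276.9,243.),(315.7,148.7),(264.4,141.9))]);print(f)
E
python3 -m jog '-0.0124 0.047 0 0 0.0854;-0.0124 0.047 -0.01 0 0.0854;-0.0124 0.047 -0.01 0 0.0854;-0.0124 0.047 -0.01 0 0.0854;-0.0124 0.047 -0.01 0 0.0854;-0.0124 0.047 -0.01 0 0.0854;-0.0124 0.047 -0.01 0 0.0854;-0.0124 0.047 0 0 0.0854;0 0 0 0 0.0854'
python3 - <<'E'
from fb import *
o=observe();a=get_image('wrist');cv2.imwrite('pics/w3.png',a[:,:,::-1])
t=np.array([.4518,.2297]);th=np.radians(28.2);R=np.array([[np.cos(th),-np.sin(th)],[np.sin(th),np.cos(th)]])
P=np.c_[H@R.T+t,[.006]*3];g=proj(cam('wrist',o),P);print(g.round(1).tolist())
fb(a,o,g,.005,10)
print(o['position'],o['time_s'],Ro.from_quat(o['tcp_rot']).as_matrix()[:,1])
E
```

```text
(array([ 0.552189  , -0.14637469]), np.float64(20.817336168752718), array([1.43080945e-04, 8.08628749e-05, 1.12748123e-04]))
time_s: 4.38
position: [0.4491, 0.2353, 0.1443]
tcp_rot: [-0.247, 0.969, 0.0, -0.0]
ft_force: [0.1, -0.1, -0.5]
opening: 0.0853
grip_force: 0.0
[[275.8, 254.5], [304.6, 146.7], [247.2, 146.3]]
[([275.6, 253.2], 56), ([303.7, 146.6], 89), ([247.6, 146.7], 90)] [0.4517 0.2295] 28.3 [0.0007 0.0005 0.0007]
[0.44905979 0.23526131 0.14431579] 4.375 [-4.78511948e-01  8.78080928e-01  4.47369523e-04]
```

```bash
python3 -m jog '0.0026 -0.0057 -0.02 0 0.0854;0 0 -0.03 0 0.0854;0 0 -0.03 0 0.0854;0 0 -0.025 0 0.0854;0 0 -0.013 0 0.0854;0 0 0 0 0.0854;0 0 0 0 0.0854'
```

```text
time_s: 5.3
position: [0.4539, 0.2263, 0.027]
tcp_rot: [-0.245, 0.97, 0.0, 0.0]
ft_force: [0.1, 0.2, -0.3]
opening: 0.0854
grip_force: 0.0
```

```bash
python3 -m jog '-0.0022 0.0033 -0.008 0 0.0854;0 0 -0.008 0 0.0854;0 0 0 0 0.0854;0 0 0 0 0.0854'
```

```text
time_s: 5.8
position: [0.4512, 0.2296, 0.0102]
tcp_rot: [-0.245, 0.969, -0.0, -0.0]
ft_force: [-0.8, 0.1, 0.2]
opening: 0.0856
grip_force: 0.0
```

```bash
python3 -m jog '0 0 0 0 0.06;0 0 0 0 0.045;0 0 0 0 0.035;0 0 0 0 0.03;0 0 0 0 0.026;0 0 0 0 0.022;0 0 0 0 0.02;0 0 0 0 0.02;0 0 0 0 0.02;0 0 0 0 0.02' 25
```

```text
time_s: 7.05
position: [0.4514, 0.2296, 0.0104]
tcp_rot: [-0.245, 0.97, 0.0, 0.0]
ft_force: [-1.3, -1.5, 5.0]
opening: 0.0238
grip_force: 25.4
```

```bash
python3 -m jog '0 0 0.005 0 0.02;0 0 0.015 0 0.02;0 0 0.025 0 0.02;0 0 0.025 0 0.02;0 0 0.025 0 0.02;0 0 0.015 0 0.02;0 0 0 0 0.02;0 0 0 0 0.02'
python3 - <<'E'
from h import *
o=observe();print(o['position'],o['tcp_rot'].tolist(),o['joints'][5])
a=get_image('wrist');b=get_image('scene');get_image('top')
cv2.imwrite('pics/held.png',np.hstack([a[:,:,::-1],b[150:400,100:400,::-1].repeat(1,0).copy() if 0 else cv2.resize(b[140:350,150:320,::-1],(340,420))])[:, :])
im=cv2.imread('pics/held.png');cv2.imwrite('pics/held.png',cv2.resize(im,(800,int(800*420/900))))
cv2.imwrite('pics/w4.png',a[:,:,::-1])
E
```

```text
time_s: 8.05
position: [0.4509, 0.2294, 0.1198]
tcp_rot: [-0.245, 0.97, -0.0, -0.0]
ft_force: [0.1, -0.4, -1.7]
opening: 0.0237
grip_force: 24.7
[0.45094912 0.22939967 0.11978539] [-0.24504330017202686, 0.9695120687197295, -6.462561948352224e-05, -0.00035421903062814343] -1.6552376272520353
```

View pics/held.png

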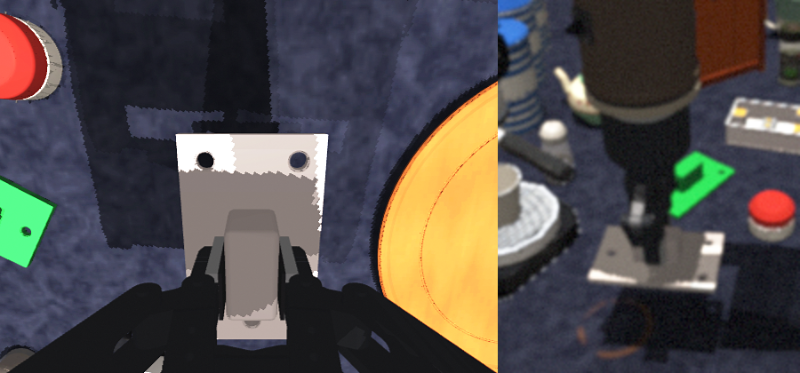

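The cover is held level in the gripper, with pair holes in the full picture at about (231,180) and (335,180) and the opening end hole at (281,363). Now the cover's pose relative to the tool.

```bash
python3 - <<'E'
from h import *
a=cv2.imread('pics/w4.png')
o={'position':[0.45094912,0.22939967,0.11978539],'tcp_rot':[-0.24504330017202686, 0.9695120687197295, -6.462561948352224e-05, -0.00035421903062814343]}
mT=cam('wrist',o);R=Ro.from_quat(o['tcp_rot']).as_matrix();yaw=np.degrees(np.arctan2(R[1,1],R[0,1]))-90
px=[dark(a,*p,14) for p in((231,180),(335,180),(281,363))];print(px,'tool yaw',yaw)
z=.1198-.0104+.005
P=[hit(mT,*p[0],z) for p in px]
th=np.radians(yaw);B=np.array([[np.cos(th),np.sin(th)],[-np.sin(th),np.cos(th)]])
for p in P: print('rel in tool yaw frame mm',(B@(p[:2]-np.array(o['position'])[:2])*1000).round(2))
print(np.linalg.norm(P[0]-P[1]))
tp=np.array([.552,-.1464]);print('go',tp-np.array(o['position'])[:2])
E
```

```text
[(array([230.74297189, 179.93172691]), np.int32(249)), (array([335.60771704, 180.72990354]), np.int32(311)), (array([283.00970874, 363.6407767 ]), np.int32(103))] tool yaw 28.368786178845383
rel in tool yaw frame mm [-46.81 -23.06]
rel in tool yaw frame mm [-46.46  22.5 ]
rel in tool yaw frame mm [49.82 -0.33]
0.04555994323294047
go [ 0.10105088 -0.37579967]
```

```bash
python3 -m jog '0.005 -0.02 0 -0.8 0.02;0.011 -0.04 0 -0.8 0.02;0.012 -0.045 0 -0.9 0.02;0.012 -0.045 0 -0.9 0.02;0.012 -0.045 0 -0.9 0.02;0.012 -0.045 0 -0.9 0.02;0.012 -0.045 0 -0.9 0.02;0.011 -0.041 0 -0.8 0.02;0.009 -0.03 0 -0.4 0.02;0.005 -0.02 0 0 0.02'
python3 -m jog '0 0 0 0 0.02;0 0 0 0 0.02;0 0 0 0 0.02;0 0 0 0 0.02'
cat > st.py <<'E'
from h import *
o=observe();R=Ro.from_quat(o['tcp_rot']).as_matrix();print(o['position'].round(5),'yaw',np.degrees(np.arctan2(R[1,1],R[0,1]))-90,o['joints'][5],np.abs(o['joint_velocities']).max().round(4),o['tcp_rot'].round(4))
E
python3 st.py
```

```text
time_s: 9.45
position: [0.5523, -0.1478, 0.1196]
tcp_rot: [-0.182, 0.983, 0.0, -0.0]
ft_force: [-0.4, 0.3, -2.0]
opening: 0.0234
grip_force: 24.9
time_s: 9.95
position: [0.5522, -0.1457, 0.1204]
tcp_rot: [-0.183, 0.983, 0.0, -0.0]
ft_force: [-0.2, -1.0, -1.5]
opening: 0.0235
grip_force: 24.9
[ 0.55224 -0.14573  0.12037] yaw 21.121938918358325 -2.2505657844760343 0.0034 [-0.1833  0.9831  0.     -0.    ]
```

```bash
python3 -m jog '-0.006 0.016 0.01 0 0.02;-0.012 0.031 0.015 0 0.02;-0.012 0.031 0.015 0 0.02;-0.006 0.016 0.01 0 0.02;0 0 0 0 0.02;0 0 0 0 0.02;0 0 0 0 0.02;0 0 0 0 0.02'
python3 st.py; python3 - <<'E'
from h import *
o=observe();a=get_image('wrist');cv2.imwrite('pics/w5.png',a[:,:,::-1])
np.savez('w5.npz',p=o['position'],q=o['tcp_rot'])
t=np.array([.5522,-.1464]);th=np.radians(20.9);R=np.array([[np.cos(th),-np.sin(th)],[np.sin(th),np.cos(th)]])
g=proj(cam('wrist',o),np.c_[H@R.T+t,[.036]*3]);print(g.round(1).tolist())
r=[cv2.resize(a[int(v)-16:int(v)+17,int(u)-16:int(u)+17,::-1],(264,264),interpolation=2) for u,v in g]
cv2.imwrite('pics/w5c.png',np.vstack([cv2.resize(a[:,:,::-1],(400,300)).copy() if 0 else np.hstack(r),np.hstack([cv2.resize(a[:,:,::-1],(440,330)),np.zeros((330,352,3),np.uint8)])]))
E
```

```text
time_s: 10.95
position: [0.5163, -0.0529, 0.1699]
tcp_rot: [-0.182, 0.983, 0.0, -0.0]
ft_force: [0.0, -1.4, -0.9]
opening: 0.0236
grip_force: 24.9
[ 0.51628 -0.05292  0.1699 ] yaw 21.02729793860891 -2.098296363868738 0.0036 [-1.825e-01  9.832e-01  1.000e-04 -3.000e-04]
[[168.1, 256.9], [185.5, 147.5], [127.2, 147.4]]
```

View pics/w5c.png

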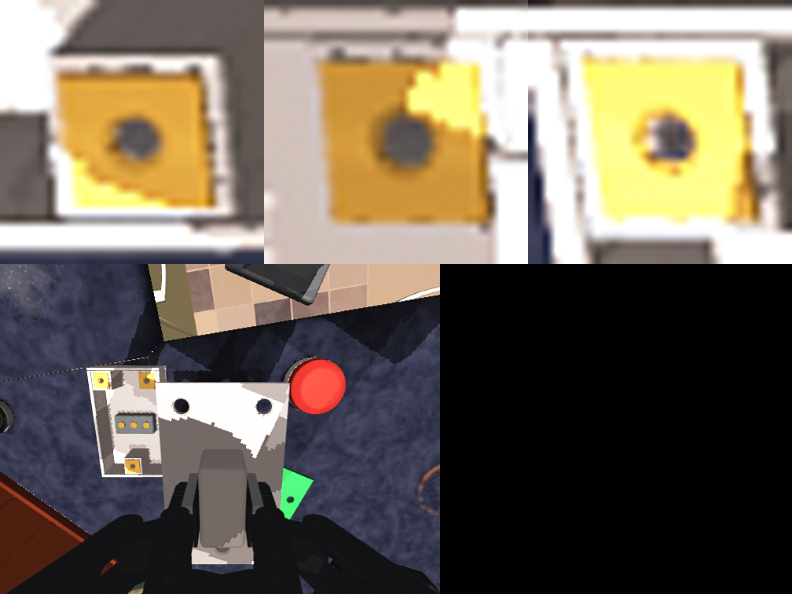

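The picture shows all three threaded holes beside the held cover, at about (168.4,256.7), (186.1,148.1) and (127.7,147.6). That is within 1 px of the prediction.

```bash
python3 - <<'E'
from h import *
d=np.load('w5.npz');o={'position':d['p'],'tcp_rot':d['q']};mT=cam('wrist',o);a=cv2.imread('pics/w5.png')
b=fit([hit(mT,*p,.036) for p in((168.4,256.7),(186.1,148.1),(127.7,147.6))]);print('box',b)
th=np.radians(21.03);B=np.array([[np.cos(th),np.sin(th)],[-np.sin(th),np.cos(th)]])
px=[dark(a,*p,14) for p in((231,181),(335.7,181))];print(px)
for p in px: print((B@(hit(mT,*p[0],d['p'][2]-.0054)-d['p'])[:2]*1000).round(2))
print('delta',b[0]-d['p'][:2])
E
```

```text
box (array([ 0.55221249, -0.14603003]), np.float64(20.80925568577831), array([3.32675095e-04, 2.70398808e-04, 8.09473240e-05]))
[(array([230.36754967, 180.65231788]), np.int32(302)), (array([335.48051948, 181.01948052]), np.int32(308))]
[-46.44 -23.11]
[-46.28  22.57]
delta [ 0.03592923 -0.09310629]
```

```bash
python3 -m jog '0.006 -0.016 0 -0.2 0.02;0.012 -0.031 -0.01 0 0.02;0.012 -0.031 -0.015 0 0.02;0.0054 -0.0153 -0.015 0 0.02;0 0 -0.01 0 0.02;0 0 0 0 0.02;0 0 0 0 0.02;0 0 0 0 0.02;0 0 0 0 0.02'; python3 st.py
```

```text
time_s: 12.12
position: [0.5519, -0.1455, 0.1208]
tcp_rot: [-0.181, 0.983, -0.0, 0.0]
ft_force: [-0.8, -0.0, -2.9]
opening: 0.0235
grip_force: 24.9
[ 0.55189 -0.14547  0.12077] yaw 20.898700629125543 -2.2463595082985726 0.0027 [-1.814e-01  9.834e-01 -2.000e-04  3.000e-04]
```

```bash
python3 -m jog '-0.0002 -0.0006 -0.01 0 0.02;0 0 -0.014 0 0.02;0 0 -0.014 0 0.02;0 0 -0.01 0 0.02;0 0 -0.005 0 0.02;0 0 -0.001 0 0.02;0 0 0 0 0.02;0 0 0 0 0.02;0 0 0 0 0.02;0 0 0 0 0.02'; python3 st.py
python3 - <<'E'
from h import *
o=observe();a=get_image('wrist');b=get_image('scene');c=get_image('top')
mT=cam('wrist',o)
for p in((230.4,180.7),(335.5,181)): print('cover hole',hit(mT,*p,o['position'][2]-.0054).round(4))
t=np.array([.5522,-.1461]);th=np.radians(20.8);R=np.array([[np.cos(th),-np.sin(th)],[np.sin(th),np.cos(th)]]);print((H@R.T+t).round(4).tolist())
w=cv2.resize(a[150:215,205:365,::-1],(800,325),interpolation=2)
s=np.hstack([cv2.resize(b[170:240,260:345,::-1],(400,270),interpolation=2),cv2.resize(c[180:260,265:350,::-1],(400,270),interpolation=2)])
cv2.imwrite('pics/fin.png',np.vstack([w,s]))
E
```

```text
time_s: 13.38
position: [0.5516, -0.1464, 0.0665]
tcp_rot: [-0.181, 0.983, -0.0, 0.0]
ft_force: [0.5, -0.5, -2.3]
opening: 0.0235
grip_force: 24.9
[ 0.55158 -0.14635  0.06646] yaw 20.870711688367436 -2.2475066579639615 0.002 [-1.811e-01  9.835e-01 -1.000e-04  1.000e-04]
cover hole [ 0.5164 -0.1845  0.0611]
cover hole [ 0.5003 -0.1418  0.0611]
[[0.5961, -0.1294], [0.5001, -0.1413], [0.5164, -0.1843]]
```

View pics/fin.png

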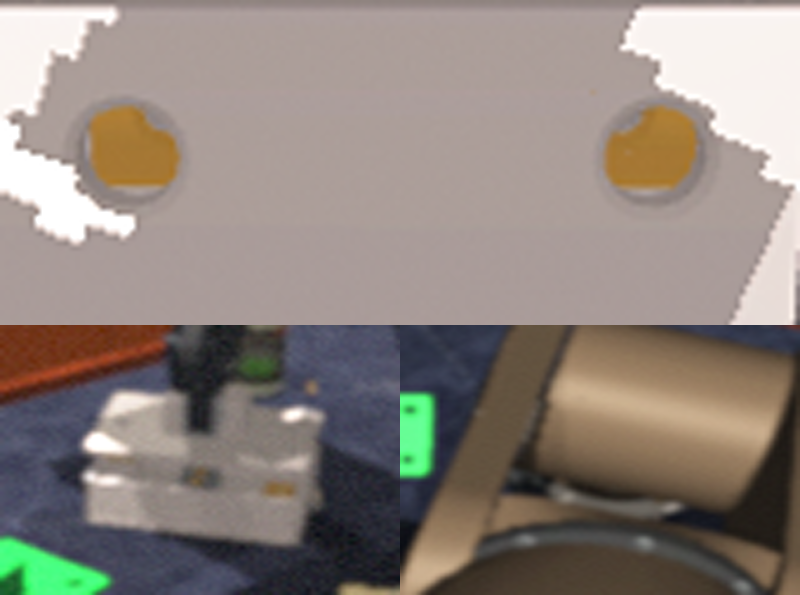

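Both cover holes show the brass lugs below, symmetrically, with the threaded holes peeping in at about (235,174) and (331,175). The scene view shows the cover level over the box with a gap. One check of the prediction for those pixels.

```bash
python3 - <<'E'
from h import *
mT=cam('wrist',observe())
print(proj(mT,[[.5001,-.1413,.036],[.5164,-.1843,.036],[.5001,-.1413,.056],[.5164,-.1843,.056]]).round(1))
E
```

```text
[[329.2 171.1]
 [237.9 170.9]
 [334.9 178.9]
 [232.3 178.7]]
```

```bash
python3 -c "
from rig import *
print(finish_job())"
```

```text
the job is handed in; nothing more can be done
None
```

I handed the job in with the cover held level and still about 2 cm above the box. By my last measurement its pair of screw holes is within 1 mm of the threaded holes. The single hole was hidden by the gripper then, so its place follows from the fitted pose. No verdict came back.

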